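# Sort scissor clamps by flexing their hinges

### The arm

A 7-joint arm with a two-finger parallel gripper is mounted at the origin on a cart in front of the work surface, level with it; the furniture and walls round the work are solid. World frame = base frame: x ahead of the robot, y to its left, z up, the work surface at z = 0. Lengths are in m, angles in degrees, forces in N, time in s.
With the tool pointing down it reaches from about 0.35 to 0.775 m from the base axis. Payload 3.1 kg.
Tool frame: the origin (TCP) lies on the centre line of the jaws, within the pads' length; the fingertips stand 17 mm ahead of it and the grasp point (between the pads) lies 2 mm behind it (robot.tip_reach is the distance from the TCP to the fingertips, in m); z points along the fingers, y is the line along which they close (so a half turn about z gives the same grasp; the last joint's range is limited). The gripper opens to 85 mm and grips with 20 to 120 N. Pads are 22 mm wide; open, the fingers measure 114 mm over their backs; the gripper's body (76 mm by 85 mm) begins 54 mm behind the grasp point. The pads swing forward as they close: fully open they stand 13 mm farther back than shut.
Start: joints at [-67.363, 17.813, 0.802, 86.603, -0.252, 75.585, -1.558], TCP at [0.233, 0.498, 0.248] pointing down, gripper open.
Joint ranges: [-154.91, 154.91], [-16.99, 109.72], [-72.82, 74.43], [7.12, 147.25], [-82.49, 262.49], [11.32, 116.49], [-174.64, 174.64]. Speed limits (degrees/s): [159.86, 159.86, 180, 180, 180, 180, 180].

### API

Orientations are given as [roll, pitch, yaw] about the fixed x, y, z axes, in that order (R = Rz(yaw) Ry(pitch) Rx(roll)).
In Python, from station import robot, fingers, vision, workorder, recognise gives the robot as it stands. Calls block until the motion is done:
- robot.move_to(position, orientation): joint-space move of the TCP to a pose.
- robot.line_to(position, orientation=None, velocity=0.15, f_stop=None): straight line of the TCP; orientation=None keeps the orientation; velocity is the mean speed in m/s. With f_stop (N) it stops when the force on the tool has changed by that much, and returns True; else False.
- robot.move_j(angles): joint-space move.
- fingers.gripper_to(opening, force=None): opening from 0.0 (shut) to 1.0 (fully open); force is the grip in N (None keeps the last); returns when the fingers have stopped.
- robot.pause(seconds).
- robot.inverse_kinematics(position, orientation): joint angles nearest the present ones, or None.
- vision.grab_frame(name): name is "side" or "top"; returns the picture (420x560x3 uint8, red, green, blue); there is no depth.
- vision.calibration(name): a dict with "mtx" (3x3 intrinsics, pixels), "k1" (the pictures are not rectified: a ray, as slopes to the right and down, at radius r is drawn at 1 + k1 r^2 times it, then the intrinsics apply), "extrinsics" (4x4, takes a point from world to camera coordinates). Camera axes: x right, y up, looking along -z (the intrinsics and any distortion apply to the point x, -y, -z); pixel columns grow to the right and rows downward; lengths in m; the calibration is good to about 2 mm. A picture is of the moment at which its call begins. calibration takes no time and is no camera call.
A pose or a line that the arm cannot do raises robot.PlanningError and nothing moves.
- workorder.close_job(): hands the job in; it is judged then, once.
Trained networks look in the newest picture that a camera, given by its name, has taken for a name from the list of things; names that differ only in an ending like _2 or _b are one class to them, and where a whole thing is asked for, a point or a joint stands for the part that bears it (a point fixed in the world has none). Each returns a list of dicts, best first, with "p" (0 to 1); they miss things now and then, are a little off and sometimes report something else, mostly with a low value. They report only what shows in the picture. A call takes as long as a camera call.
- recognise(label, camera): "rect" ([centre column, centre row, width, height] in pixels, round what is visible of it).
Readings, each from a call of its own:
- robot.current_time_s(): time.
- robot.current_joint_positions(): joint angles.
- robot.current_dq(): joint speeds.
- robot.current_joint_torque(): joint torques, N m.
- robot.current_tool_pos(): TCP position.
- robot.current_eef_rot(): TCP orientation.
- robot.current_contact_force(): force on the tool from outside, world axes, zero at the start.
- robot.current_torque(): the same for the moment, N m.
- robot.current_finger_gap(): opening from 0.0 (shut) to 1.0 (fully open).
- robot.current_gripper_force(): force on a finger pad.
Only numpy, scipy, OpenCV 4.12 (cv2) and the standard library are available. Lean on these libraries where they do the work, as an engineer would, in place of code of your own. Each camera call takes 0.05 s, during which the arm holds its last target. There are 200 camera calls.

### The job

Two of the three red-handled scissor clamps on the bench have free hinges and one is seized, which only shows when you squeeze the handles together. Lay the two whose hinge moves, squeezed fully shut, flat in the blue stock tray, and lay the one that will not budge flat in the grey repair tray. Leave the tin, the reel and the capacitor where they are.

Things in the scene. Friction and masses are not known exactly. Their poses are not given: they have to be found in the camera images.
- clamp_1_pivot (a point): One of 3 identical loose scissor clamps (112 mm long, 16 mm high, 60 to 130 g; steel, red ribbed handles), flat on the bench; free or seized cannot be seen. Point: middle of the pivot, 8 mm above the underside. z up, x along the fixed half to the jaws, which end 40 mm ahead. Handles (10 mm wide, 16 high) run 26 to 72 mm behind the pivot. At the start the jaws point roughly to the robot.
- clamp_1_hinge (a joint): Opening angle q (rad) of clamp 1: 0 = handles and jaws fully shut (end stop), positive = open, 0.3 to 0.5 at the start. A free hinge has friction only, no spring: squeezing both handles together at mid-length with 10 N shuts it, and it stays shut. A seized one does not move, even at 50 N.
- clamp_2_pivot (a point): As clamp 1. Fixed handle on the -y side, moving handle on the +y side; at hinge value q it is swung outwards by q, so the mid-line between the handles runs from the pivot along -x turned by q/2 towards +y. Width over both handles 50 mm behind the pivot: 34 mm shut, plus 50 mm times q (at most 59 at the start).
- clamp_2_hinge (a joint): Opening angle q (rad) of clamp 2, as for clamp 1.
- clamp_3_pivot (a point): As clamps 1 and 2. The round pivot boss, 20 mm across and 16 mm high, can be gripped across the clamp at any opening: the better grip on a clamp that will not shut, as its handles splay. The clamp's middle lies 16 mm behind the pivot; it balances 18 mm behind the pivot, so held by the handle ends it droops.
- clamp_3_hinge (a joint): Opening angle q (rad) of clamp 3, as for clamp 1.
- stock_tray: Blue plastic tray, fixed, 140 mm (its x) by 160 mm (its y), walls 20 mm high and 3 mm thick, inner floor 3 mm above the bench. Origin: centre of its underside. Holds two clamps side by side, each lying along its x. In the way to it: soldering irons in stands (0.24 m high, x 0.45 to 0.66, y -0.05 to 0.25 m) and behind them an instrument tower (x over 0.66 m).
- repair_tray: Grey sheet-metal tray, fixed, 90 mm (its x) by 140 mm (its y), walls 18 mm high and 2 mm thick, inner floor 2 mm above the bench. Origin under its centre, on the bench. For seized clamps; it holds a clamp lying along the tray's y.
- yellow_tin: Yellow solder-paste tin, 43 mm across, 22 mm high; loose bystander, origin at the centre of its underside. Leave it alone.
- solder_reel_a: Solder reel with yellow label standing flat, 61 mm across, 32 mm high; loose bystander, origin at the centre of its underside. Leave it alone.
- capacitor_2: Blue capacitor standing upright, 22 mm across, 26 mm high; loose bystander, origin at the centre of its underside. Leave it alone.

How it is judged (in metres and radians):
At the end, for the whole second after the job is handed in: Both free clamps lie flat (within 0.1 rad) on the floor of the blue stock tray with their hinges shut (below 0.07 rad); the seized clamp lies flat (within 0.1 rad) on the floor of the grey repair tray; all at rest ((((x of clamp_1_pivot in the frame of repair_tray between -0.044 and 0.044 m and y of clamp_1_pivot in the frame of repair_tray between -0.068 and 0.068 m) and (x of clamp_2_pivot in the frame of stock_tray between -0.067 and 0.067 m and y of clamp_2_pivot in the frame of stock_tray between -0.077 and 0.077 m and value of joint clamp_2_hinge below 0.07 rad) and (x of clamp_3_pivot in the frame of stock_tray between -0.067 and 0.067 m and y of clamp_3_pivot in the frame of stock_tray between -0.077 and 0.077 m and value of joint clamp_3_hinge below 0.07 rad)) or ((x of clamp_2_pivot in the frame of repair_tray between -0.044 and 0.044 m and y of clamp_2_pivot in the frame of repair_tray between -0.068 and 0.068 m) and (x of clamp_1_pivot in the frame of stock_tray between -0.067 and 0.067 m and y of clamp_1_pivot in the frame of stock_tray between -0.077 and 0.077 m and value of joint clamp_1_hinge below 0.07 rad) and (x of clamp_3_pivot in the frame of stock_tray between -0.067 and 0.067 m and y of clamp_3_pivot in the frame of stock_tray between -0.077 and 0.077 m and value of joint clamp_3_hinge below 0.07 rad)) or ((x of clamp_3_pivot in the frame of repair_tray between -0.044 and 0.044 m and y of clamp_3_pivot in the frame of repair_tray between -0.068 and 0.068 m) and (x of clamp_1_pivot in the frame of stock_tray between -0.067 and 0.067 m and y of clamp_1_pivot in the frame of stock_tray between -0.077 and 0.077 m and value of joint clamp_1_hinge below 0.07 rad) and (x of clamp_2_pivot in the frame of stock_tray between -0.067 and 0.067 m and y of clamp_2_pivot in the frame of stock_tray between -0.077 and 0.077 m and value of joint clamp_2_hinge below 0.07 rad))) and height (world z) of each of clamp_1_pivot, clamp_2_pivot, clamp_3_pivot below 0.016 m and angle between each of clamp_1_pivot, clamp_2_pivot, clamp_3_pivot's own z axis and vertical below 0.1 rad and linear speed of each of clamp_1, clamp_2, clamp_3 below 0.02 m/s); the robot touches nothing.
It fails at once if the tin is moved by more than 25 mm or tipped (distance of yellow_tin from where it was at the start of the episode above 0.025 m or angle between yellow_tin's own z axis and vertical above 0.3 rad).
It fails at once if the reel is moved by more than 25 mm or tipped (distance of solder_reel_a from where it was at the start of the episode above 0.025 m or angle between solder_reel_a's own z axis and vertical above 0.3 rad).
It fails at once if the capacitor is moved by more than 25 mm or tipped (distance of capacitor_2 from where it was at the start of the episode above 0.025 m or angle between capacitor_2's own z axis and vertical above 0.3 rad).
It also fails if it takes over 72 s, if anything falls off the work surface, if the arm or the gripper's body presses on something with over 40 N, if the wrist force passes 120 N, or if a joint passes its speed limit or range.

## Working session

There is one attempt and no reset: what is moved stays moved. The work goes in short steps, each a Python script; the robot and the scene stay as the last script left them, time stands still between calls to the robot, and variables do not carry over. Pictures are saved under pics/ and viewed, at most 10 in all, crops included, and the job is handed in when it is done.

```bash
mkdir -p pics; ls; python3 - <<'E'
from station import robot, fingers, vision, workorder, recognise
import cv2
for c in ("top","side"):
    im=vision.grab_frame(c); cv2.imwrite(f"pics/{c}0.png",im[:,:,::-1])
    cal=vision.calibration(c); print(c,cal)
    for l in ("clamp_1_pivot","stock_tray","repair_tray","yellow_tin","solder_reel_a","capacitor_2"):
        print(l,[(round(d["p"],2),[round(v) for v in d["rect"]]) for d in recognise(l,c)])
print(robot.current_time_s())
E
```

```text
pics
top {'mtx': array([[542.09385437,   0.        , 281.86476842],
       [  0.        , 542.09385437, 210.48902856],
       [  0.        ,   0.        ,   1.        ]]), 'k1': 0.07022857101455318, 'extrinsics': array([[ 0.01877039, -0.9998113 , -0.00500438, -0.01707529],
       [ 0.99904347,  0.01855779,  0.03959486, -0.54043219],
       [-0.03949452, -0.00574281,  0.99920328, -1.52692219],
       [ 0.        ,  0.        ,  0.        ,  1.        ]])}
clamp_1_pivot [(0.77, [424, 230, 27, 39])]
stock_tray [(0.95, [145, 240, 74, 74])]
repair_tray [(0.62, [375, 188, 61, 53])]
yellow_tin [(0.64, [282, 252, 15, 15])]
solder_reel_a [(0.88, [425, 167, 28, 21])]
capacitor_2 [(0.45, [232, 248, 7, 6])]
side {'mtx': array([[428.49597177,   0.        , 282.27967147],
       [  0.        , 428.49597177, 212.14849358],
       [  0.        ,   0.        ,   1.        ]]), 'k1': -0.06881200504978843, 'extrinsics': array([[ 0.18020743,  0.98358728, -0.00901949, -0.06865329],
       [-0.85213337,  0.16069023,  0.49804354,  0.45145764],
       [ 0.49131864, -0.08206533,  0.86710511, -1.60823205],
       [ 0.        ,  0.        ,  0.        ,  1.        ]])}
clamp_1_pivot [(0.79, [157, 223, 23, 31]), (0.59, [157, 223, 22, 23])]
stock_tray [(0.96, [400, 174, 58, 53]), (0.46, [159, 224, 24, 31])]
repair_tray [(0.82, [209, 248, 53, 39])]
yellow_tin [(0.72, [282, 184, 9, 17]), (0.5, [326, 181, 4, 11]), (0.45, [158, 274, 21, 25])]
solder_reel_a [(0.82, [162, 275, 19, 23])]
capacitor_2 [(0.64, [326, 181, 4, 10])]
0.7
```

```bash
python3 - <<'E'
import cv2
a=cv2.imread("pics/top0.png"); cv2.imwrite("pics/top0v.png",cv2.resize(a,(800,600),interpolation=cv2.INTER_CUBIC))
b=a[130:310,330:570]; cv2.imwrite("pics/top0c.png",cv2.resize(b,None,fx=3.3,fy=3.3,interpolation=cv2.INTER_CUBIC))
E
```

```text
(no output)
```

View pics/top0v.png

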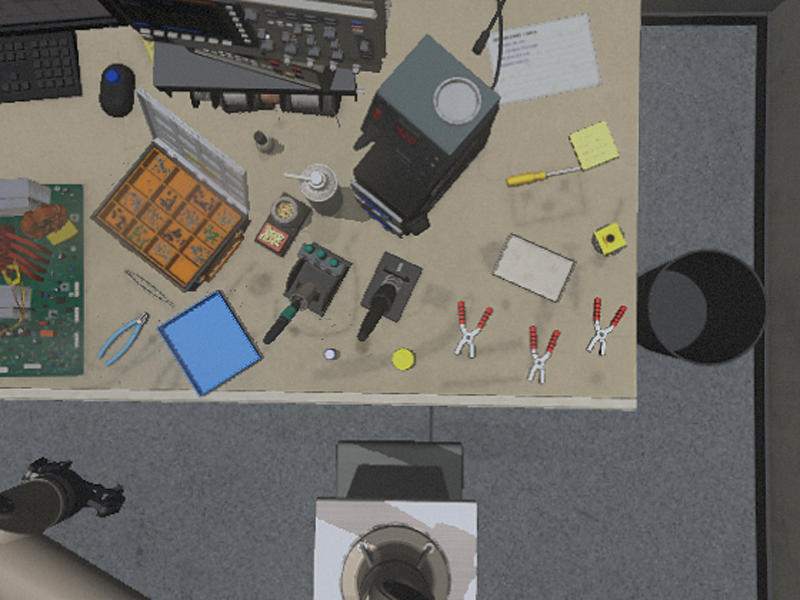

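View pics/top0c.png

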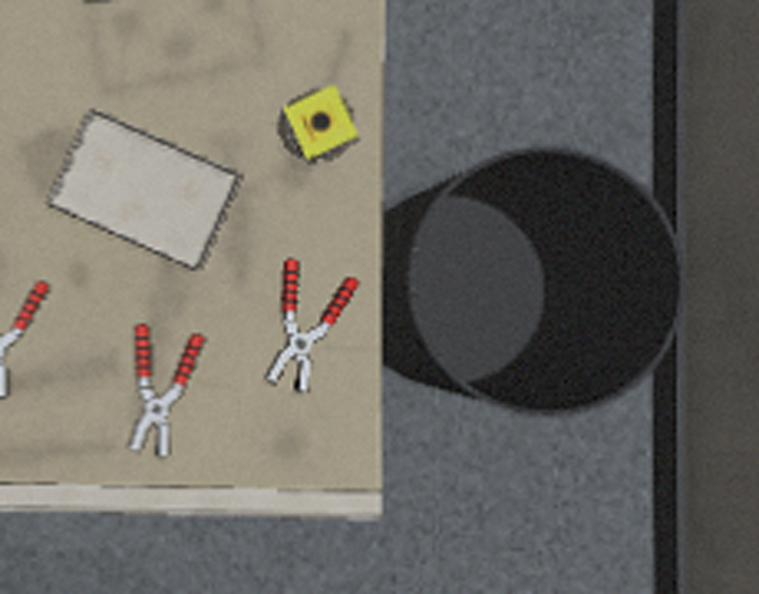

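View pics/side0.png

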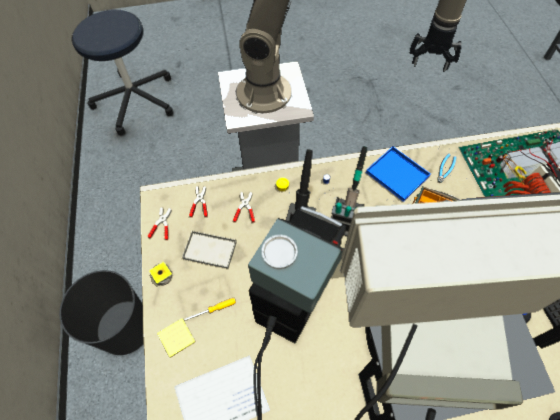

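The top view (800-px scale) shows the clamp pivots at (469,338), (541,361) and (603,332), the blue tray at (211,343) and the grey tray at (534,267). The tin is at (403,359), the capacitor at (330,354) and the reel at (609,240). I'll get the clamp poses from the red handle blobs and the tray poses from colour masks.

```bash
cat > h.py <<'E'
from station import robot, fingers, vision, workorder, recognise
import cv2, numpy as np
def unproj(px, z, cam="top"):
    c=vision.calibration(cam); F=np.diag([1,-1,-1])@c["extrinsics"][:3]
    R,t=F[:,:3],F[:,3]
    u=cv2.undistortPoints(np.float64(px).reshape(-1,1,2),c["mtx"],np.array([c["k1"],0,0,0])).reshape(-1,2)
    o=-R.T@t; d=np.c_[u,np.ones(len(u))]@R
    return (o+d*((z-o[2])/d[:,2])[:,None])[:,:2]
def red_blobs(im):
    hsv=cv2.cvtColor(im,cv2.COLOR_RGB2HSV); h,s,v=cv2.split(hsv)
    m=(((h<8)|(h>172))&(s>130)&(v>70)).astype(np.uint8)*255
    m=cv2.morphologyEx(m,cv2.MORPH_CLOSE,np.ones((3,3)))
    n,_,st,ce=cv2.connectedComponentsWithStats(m)
    return [(ce[i],st[i,4]) for i in range(1,n) if st[i,4]>25]
def clamp(c1,c2):
    "pivot, midline direction (to jaws, angle), q from handle centres"
    d=np.linalg.norm(c1-c2); L=np.hypot(49,12)/1e3; a=np.arcsin(d/2/L)
    m=(c1+c2)/2; n=np.array([-(c2-c1)[1],(c2-c1)[0]])/d; n*=-np.sign(n[0])  # towards robot (-x)
    return m+n*L*np.cos(a), np.degrees(np.arctan2(n[1],n[0])), 2*(a-np.arctan2(12,49))
def rect_of(mask,z):
    cs,_=cv2.findContours(mask.astype(np.uint8),cv2.RETR_EXTERNAL,cv2.CHAIN_APPROX_NONE)
    c=max(cs,key=cv2.contourArea); w=unproj(c.reshape(-1,2),z)
    return cv2.minAreaRect((w*1000).astype(np.float32))
E
python3 - <<'E'
from h import *
np.set_printoptions(precision=3,suppress=True)
im=cv2.imread("pics/top0.png")[:,:,::-1].copy()
b=[(unproj([c],.014)[0],a,c) for c,a in red_blobs(im) if 300<c[0]<450 and 190<c[1]<270]
b.sort(key=lambda t:t[2][0]); print([(w,a,c) for w,a,c in b])
for i in range(0,len(b)-1,2): print(clamp(b[i][0],b[i+1][0]))
hsv=cv2.cvtColor(im,cv2.COLOR_RGB2HSV); h,s,v=cv2.split(hsv)
yy,xx=np.mgrid[:420,:560]
m=(h>95)&(h<125)&(s>110)&(xx>100)&(xx<195)&(yy>195)&(yy<285); print("stock",rect_of(m,.02))
roi=(xx>338)&(xx<410)&(yy>155)&(yy<217)
print("bench hsv",hsv[215,345],hsv[160,345],"tray",hsv[187,374],hsv[180,365])
m=cv2.morphologyEx((roi&(s<42)).astype(np.uint8),cv2.MORPH_OPEN,np.ones((3,3)));print("repair",rect_of(m,.009))
for x,y,z in ((.42,-.28,.3),(.37,-.1,.3),(.37,.12,.3),(.43,.37,.3),(.42,.37,.02),(.45,-.4,.02)):
    print((x,y,z),[None if (j:=robot.inverse_kinematics([x,y,z],[180,0,w])) is None else np.round(j) for w in (0,180)])
print(robot.tip_reach)
E
```

```text
[(array([ 0.521, -0.123]), np.int32(56), array([322.661, 218.071])), (array([ 0.511, -0.169]), np.int32(49), array([339.02 , 222.082])), (array([ 0.474, -0.264]), np.int32(59), array([372.695, 235.661])), (array([ 0.468, -0.304]), np.int32(58), array([386.741, 238.293])), (array([ 0.532, -0.389]), np.int32(60), array([417.5, 216. ])), (array([ 0.521, -0.432]), np.int32(53), array([433.094, 220.415]))]
(array([ 0.473, -0.136]), np.float64(167.2746674146977), np.float64(0.4994347257018794))
(array([ 0.425, -0.276]), np.float64(170.47569261011566), np.float64(0.33390366281149964))
(array([ 0.483, -0.399]), np.float64(165.0729465071492), np.float64(0.4435318168187128))
stock ((451.61090087890625, 372.5517578125), (161.24618530273438, 140.79505920410156), 33.425140380859375)
bench hsv [ 25  40 158] [ 23  45 160] tray [ 22  16 175] [ 23  18 184]
repair ((612.7371826171875, -264.49151611328125), (148.1475830078125, 97.71343994140625), 66.62525177001953)
(0.42, -0.28, 0.3) [array([ 13.,  11.,  23.,  89.,  -5.,  81., -54.]), array([ 10.,  12.,  27.,  89.,  -5.,  81., 127.])]
(0.37, -0.1, 0.3) [array([-42.,  -8.,  49., 105.,   6.,  80., -84.]), array([  4.,  -4.,   9., 104.,   1.,  80., 102.])]
(0.37, 0.12, 0.3) [array([ -51.,   -4.,   28.,  104.,    2.,   80., -113.]), array([-40.,  -4.,  18., 104.,   1.,  80.,  68.])]
(0.43, 0.37, 0.3) [array([ -65.,   20.,   31.,   79.,  -10.,   84., -124.]), array([-45.,  19.,   4.,  78.,  -1.,  83.,  49.])]
(0.42, 0.37, 0.02) [array([ -64.,   35.,   29.,  101.,  -22.,   50., -115.]), array([-45.,  32.,   3., 101.,  -2.,  47.,  48.])]
(0.45, -0.4, 0.02) [array([ 12.,  43.,  43.,  94., -33.,  56., -24.]), array([ 10.,  44.,  47.,  95., -37.,  58., 158.])]
0.017
```

```bash
cat >> h.py <<'E'
Y=lambda a:[180,0,a]
def uv(a): return np.array([np.cos(np.radians(a)),np.sin(np.radians(a))])
def rep(s): print(s,round(robot.current_time_s(),1),"pos",np.round(robot.current_tool_pos(),4),"gap",round(robot.current_finger_gap(),3),"F",np.round(robot.current_contact_force(),1),"grip",round(robot.current_gripper_force(),1))
ZF=.30
CL={"A":((.473,-.136),167.3),"B":((.425,-.276),170.5),"C":((.483,-.399),165.1)}
E
python3 - <<'E'
from h import *
robot.move_to([.38,.12,ZF],Y(170)); rep("w1")
fingers.gripper_to(.4,30); robot.move_to([.39,-.13,.10],Y(180)); rep("w2")
robot.line_to([.39,-.13,.03],velocity=.15)
print(robot.line_to([.39,-.13,.004],velocity=.03,f_stop=4)); rep("touch")
robot.line_to([.39,-.13,.12],velocity=.3); fingers.gripper_to(.95)
E
```

```text
w1 2.2 pos [0.3799 0.1212 0.2999] gap 0.994 F [-0.5  0.  -1. ] grip 0.0
w2 4.0 pos [ 0.391  -0.1292  0.1004] gap 0.4 F [ 0.6 -0.1 -0.3] grip 0.0
True
touch 5.2 pos [ 0.3904 -0.13    0.0162] gap 0.4 F [-1.2  0.6  6. ] grip 3.6
```

```bash
cat >> h.py <<'E'
def squeeze(k,zp=.0185):
    p,a=CL[k]; g=np.array(p)-.038*uv(a)
    robot.move_to([*g,.10],Y(a)); robot.line_to([*g,zp],velocity=.15)
    fingers.gripper_to(.3,40); robot.pause(.2); rep("squeeze "+k)
    return robot.current_finger_gap()<.47
E
python3 - <<'E'
from h import *
print(squeeze("A"))
im=vision.grab_frame("top"); cv2.imwrite("pics/sq.png",cv2.resize(im[150:280,290:450,::-1],None,fx=4,fy=4,interpolation=cv2.INTER_CUBIC))
E
```

```text
squeeze A 8.0 pos [ 0.5113 -0.1447  0.0207] gap 0.653 F [-2.3  1.6  8.6] grip 39.1
False
```

View pics/sq.png

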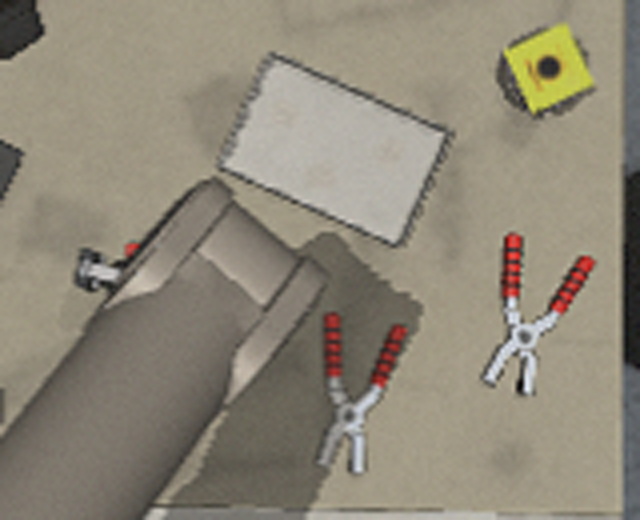

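The top crop shows B and C undisturbed at about (350,415) and (523,338). A is under the gripper, and its handles stayed at 55 mm with 39 N on them, so A is seized. I'll deliver B next and re-measure A while the arm is away.

```bash
cat >> h.py <<'E'
ST=np.array([.4516,.3726]); SX=123.4
def stock(slot,zr=.0225):
    "carry the held shut clamp to slot (+1/-1 along tray y); pivot 38 mm ahead of TCP along tool x"
    x,y,_=robot.current_tool_pos()
    robot.line_to([x,y,.12],velocity=.3); rep("lifted")
    robot.move_to([.39,-.12,ZF],Y(165)); robot.move_to([.38,.12,ZF],Y(140))
    t=ST+slot*.036*uv(SX-90)+(.016-.038)*uv(SX)
    robot.move_to([*t,.10],Y(SX)); rep("over tray")
    print("stop",robot.line_to([*t,zr],velocity=.12,f_stop=12)); rep("down")
    fingers.gripper_to(.54); robot.pause(.1)
    robot.line_to([*t,.12],velocity=.3); rep("released")
E
python3 - <<'E'
from h import *
fingers.gripper_to(.95)
x,y,_=robot.current_tool_pos(); robot.line_to([x,y,.12],velocity=.3)
if squeeze("B"):
    stock(+1)
    robot.move_to([.38,.12,ZF],Y(140)); fingers.gripper_to(.95)
    im=vision.grab_frame("top"); cv2.imwrite("pics/t2.png",im[:,:,::-1]); a=im[170:290,100:220]; b=im[170:290,300:460]
    cv2.imwrite("pics/t2v.png",cv2.resize(np.hstack([a,b])[:,:,::-1],None,fx=2.8,fy=2.8,interpolation=cv2.INTER_CUBIC))
    for c,n in red_blobs(im): print(c,n,unproj([c],.014)[0])
rep("end")
E
```

```text
squeeze B 11.0 pos [ 0.4651 -0.2836  0.0213] gap 0.369 F [0.2 1.1 8.9] grip 39.7
lifted 11.4 pos [ 0.4656 -0.2839  0.1212] gap 0.367 F [ 0.3  0.5 -0.8] grip 39.7
over tray 14.7 pos [0.4951 0.3728 0.1014] gap 0.37 F [ 0.7  0.4 -1.5] grip 40.1
stop True
down 15.4 pos [0.4935 0.3727 0.0231] gap 0.367 F [-0.6 -0.2  4.5] grip 40.1
released 16.2 pos [0.4944 0.3745 0.1214] gap 0.537 F [-0.1  0.3 -0.9] grip 0.0
[ 10.01204819 165.53012048] 83 [0.65224559 0.75572297]
[ 16.89583333 175.27083333] 48 [0.62535679 0.73612277]
[ 15.87037037 184.99074074] 108 [0.59805107 0.73797191]
[417.5 216. ] 60 [ 0.53209841 -0.38880988]
[323.1372549  218.74509804] 51 [ 0.51934344 -0.12406618]
[148.61363636 219.86363636] 44 [0.50709537 0.3681878 ]
[433.13207547 220.33962264] 53 [ 0.52072929 -0.43236324]
[339.45283019 222.22641509] 53 [ 0.51037912 -0.17022384]
[152.72727273 227.25      ] 44 [0.48648976 0.35606496]
end 18.0 pos [0.38   0.1201 0.2999] gap 0.948 F [0.6 0.4 0.1] grip 0.0
```

View pics/t2v.png

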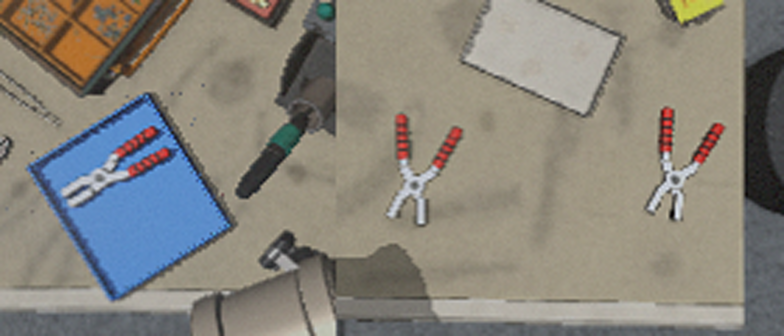

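B lies shut in the upper half of the blue tray, with its handles 24 mm apart. A has barely moved. Next is C, then A.

```bash
python3 - <<'E'
from h import *
robot.move_to([.39,-.12,ZF],Y(160))
if squeeze("C"):
    stock(-1)
    robot.move_to([.38,.12,ZF],Y(140))
    im=vision.grab_frame("top"); cv2.imwrite("pics/t3.png",cv2.resize(im[170:290,100:220,::-1],None,fx=4,fy=4,interpolation=cv2.INTER_CUBIC))
    for c,n in red_blobs(im): print(c,n,unproj([c],.014)[0])
    print(clamp(np.array([.5193,-.1241]),np.array([.5104,-.1702])))
rep("end")
E
```

```text
squeeze C 21.7 pos [ 0.5218 -0.4099  0.0215] gap 0.373 F [-0.3  1.3  7.5] grip 39.5
lifted 22.2 pos [ 0.522  -0.4104  0.1214] gap 0.367 F [-0.3 -0.4 -1.2] grip 39.2
over tray 25.7 pos [0.4351 0.3333 0.1013] gap 0.368 F [-0.3  0.2 -0.8] grip 41.3
stop True
down 26.3 pos [0.4333 0.3338 0.0233] gap 0.368 F [-0.1 -0.5  3.9] grip 40.7
released 27.2 pos [0.4328 0.3341 0.1205] gap 0.534 F [-0.6  0.1 -1.1] grip 0.0
[ 10.16304348 165.79347826] 92 [0.65151659 0.75528902]
[ 16.10869565 174.80434783] 46 [0.62661684 0.73830547]
[ 15.49541284 184.63302752] 109 [0.5990313 0.7390248]
[323.24074074 218.81481481] 54 [ 0.51915189 -0.12436133]
[148.46511628 219.95348837] 43 [0.50683458 0.3685962 ]
[339.42307692 222.34615385] 52 [ 0.51003947 -0.17014483]
[152.68181818 227.34090909] 44 [0.48623149 0.35618474]
[160.6 242.3] 40 [0.44453753 0.33278188]
[165.12820513 249.69230769] 39 [0.42399503 0.31949309]
(array([ 0.47100653, -0.13868564]), np.float64(169.07299101102222), np.float64(0.4877023895240531))
end 28.4 pos [0.3794 0.1213 0.2988] gap 0.54 F [ 0.8 -0.2 -0. ] grip 0.0
```

View pics/t3.png

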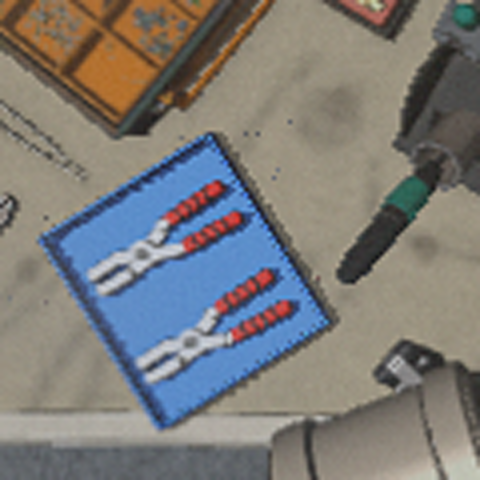

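Both free clamps lie flat and shut in the blue tray, with pivots at about (145,255) and (190,340) in the crop. Now I'll move A to the repair tray by its boss.

```bash
python3 - <<'E'
from h import *
p=np.array([.4715,-.1385]); a=168.5
robot.move_to([.39,-.12,ZF],Y(165)); fingers.gripper_to(.6)
robot.move_to([*p,.10],Y(a)); robot.line_to([*p,.020],velocity=.15)
fingers.gripper_to(.1,60); robot.pause(.1); rep("boss")
robot.line_to([*p,.12],velocity=.2); rep("lifted")
t=np.array([.6127,-.2645])+.016*uv(66.6)
robot.move_to([*t,.12],Y(66.6)); rep("over")
im=vision.grab_frame("side"); cv2.imwrite("pics/s4.png",cv2.resize(im[180:290,130:290,::-1],None,fx=4,fy=4,interpolation=cv2.INTER_CUBIC))
E
```

```text
boss 31.6 pos [ 0.4726 -0.1388  0.0216] gap 0.291 F [-0.9  0.6  5.6] grip 56.6
lifted 32.2 pos [ 0.4709 -0.1378  0.1193] gap 0.285 F [ 0.   0.5 -1.5] grip 56.9
over 33.6 pos [ 0.6186 -0.2496  0.1192] gap 0.294 F [ 0.3 -0.3 -0.9] grip 56.9
```

View pics/s4.png

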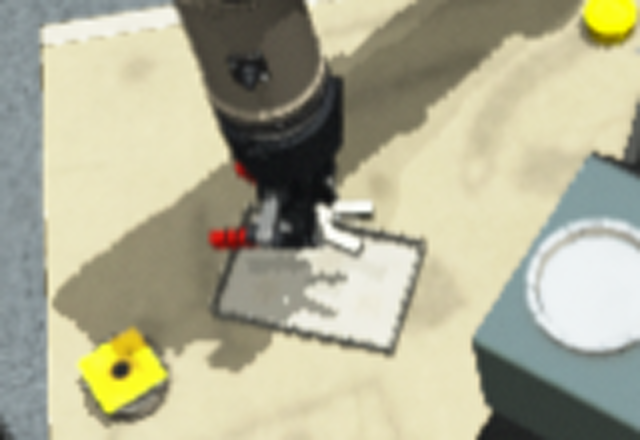

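The side view shows A held level above the grey tray, jaws at (350,225) and handles at (230,238), aligned with the tray. I'll lower and release it.

```bash
python3 - <<'E'
from h import *
t=np.array([.6127,-.2645])+.016*uv(66.6)
print(robot.line_to([*t,.0225],velocity=.1,f_stop=12)); rep("down")
fingers.gripper_to(.45); robot.pause(.1)
robot.line_to([*t,.15],velocity=.2)
robot.move_to([.40,-.2,.3],Y(150)); rep("away")
a=vision.grab_frame("top")[140:260,320:460]; b=vision.grab_frame("side")[200:320,130:270]
cv2.imwrite("pics/f5.png",cv2.resize(np.hstack([a,b])[:,:,::-1],None,fx=2.8,fy=2.8,interpolation=cv2.INTER_CUBIC))
E
```

```text
True
down 34.6 pos [ 0.6181 -0.249   0.0234] gap 0.289 F [-0.3  0.7  4.4] grip 57.7
away 36.8 pos [ 0.4006 -0.1991  0.2995] gap 0.45 F [ 0.1 -0.   0.4] grip 0.0
```

View pics/f5.png

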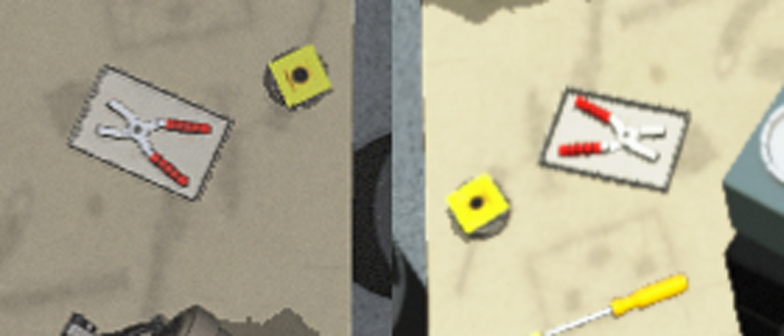

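The top view shows clamp A lying flat inside the grey tray, pivot at (138,128). Its handle ends are clear of the walls, and the reel is untouched.

```bash
python3 - <<'E'
from h import *
print(workorder.close_job()); print(robot.current_time_s())
E
```

```text
the job is handed in; nothing more can be done
None
the job is handed in; nothing more can be done
```

The job is handed in, with no verdict shown: the two free clamps lie shut and flat in the blue stock tray, the seized one lies flat in the grey repair tray, and the tin, reel and capacitor were left alone (about 37 s of the 72 s used).

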